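# Tuck a flashing strip under the lapped shingle

### The job

Take the metal flashing by its standing rib and lay it flat on the bare front part of the small roof panel, not yet under the shingle, with its left end flush against the raised batten along the panel's left side. Then slide it along the batten under the shingle's front edge until it is fully home against the stop, without lifting the shingle or disturbing the tins and the tape nearby. Finish while still holding the flashing, pressing it flat down onto the board with about 10 N, its end still flush against the batten; do not let go.

Things in the scene. Friction and masses are not known exactly. Their poses are not given: they have to be found in the camera images.
- roof_panel: Fixed sample roof panel, mm: plywood board 200x200x18, x -120..80, y -100..100, top at z 18. Origin on the bench; x points up-roof (away from the robot at yaw 0), y left, z up. A batten 20 high above the board runs along the left edge, inner face at y 82. A shingle covers x 0..62, y -96..80; the slot under it is 7 high, open at x 0; a stop lath on the board under it has its face at x 35.
- lap_corner (a point): Point on the board's top surface of the roof panel below the shingle's front edge, at the batten's inner face: x 0, y 82, z 18 mm in the panel's frame, same axes. The board in front of it (x -120..0) is bare. Behind the shingle a fixed upper course stands 21 mm above the board.
- shingle (a joint): Lift angle of the wooden shingle (62 x 176 x 9 mm, 60 g) about its upper edge, held down lightly by a spring: 0 lying flat (underside 7 mm, top 16 mm above the board), growing as its front edge lifts; 0.05 rad is about 3 mm at that edge. About 1.5 N there starts to lift it.
- flashing: Loose aluminium strip, about 0.12 kg, on the bench right of the panel, mm: flat leaf 75 (x) x 110 (y) x 3, with a standing rib along its whole -x edge, 10 thick (x -37.5..-27.5), 32 high from the underside. Origin: centre of the leaf's underside; x from rib to thin edge, y along the rib to the left end, z up. Grip across the rib. Home: origin at x -2.5, y 27, z 18 in the panel's frame.
- tuck_edge (a point): Middle of the flashing's thin edge that goes under the shingle, on the underside: x 37.5, y 0, z 0 mm in the flashing's frame, same axes.
- flush_end (a point): Middle of the flashing's left end (the end that goes flush against the batten), on the underside: x 0, y 55, z 0 mm in the flashing's frame, same axes.
- nail_tin: Bystander: open metal nail tin, 67 mm across, 43 mm high; origin at the centre of its underside. Leave alone.
- tape_roll: Bystander: roll of tape lying flat, 98 mm across, 25 mm high; origin at the centre of its underside. Leave alone.
- stain_can: Bystander: open stain can, 86 mm across, 103 mm high, far right; origin at the centre of its underside. Leave alone.

How it is judged:
By the outcome, as a careful person would: the job done as asked, in the order asked, and still so for the second after the job is handed in, while the arm keeps its last pose, push and grip.
It also fails if it takes over 42 s, if anything falls off the work surface, if the arm or the gripper's body presses on something with over 40 N, if the wrist force passes 120 N, or if a joint passes its speed limit or range.

### The arm

A 6-joint arm with a two-finger parallel gripper is mounted at the origin on a cart in front of the work surface, level with it; the furniture and walls round the work are solid. World frame = base frame: x ahead of the robot, y to its left, z up, the work surface at z = 0. Lengths are in m, angles in rad, forces in N, time in s.
With the tool pointing down it reaches from about 0.25 to 0.775 m from the base axis. Payload 4 kg.
Tool frame: the origin (TCP) lies at the centre of the arm's flange, where the gripper is bolted on; the fingertips stand 199 mm ahead of it and the grasp point (between the pads) lies 180 mm ahead of it (robot.tcp_to_tips is the z of the fingertips in the tool frame, in m); z points along the fingers, y is the line along which they close (so a half turn about z gives the same grasp; the last joint's range is limited). The gripper opens to 94 mm and grips with 3 to 60 N. Pads are 16 mm wide; open, the fingers measure 119 mm over their backs; the gripper's body (75 mm by 177 mm) begins 78 mm behind the grasp point.
Start: joints at [1.176, 0.087, 1.371, -0, 1.684, -0.103], TCP at [0.158, 0.527, 0.405] pointing down, gripper open.
Joint ranges: [-3.1, 3.1], [-0.76, 2.03], [0.27, 2.55], [-1.08, 4.22], [0.17, 2.65], [-2.57, 2.57]. Speed limits (rad/s): [2.79, 2.79, 3.14, 3.14, 3.14, 3.14].

### API

Orientations are given as [roll, pitch, yaw] about the fixed x, y, z axes, in that order (R = Rz(yaw) Ry(pitch) Rx(roll)).
In Python, from bench import robot gives the robot as it stands.
- The arm moves only by the tool play_rows, never from a script. Its arguments are lists of equal length, an entry for each row: "translation": the shift along the tool's x, y, z scaled (see below), a list of three; "twist": the turn, a rotation vector about the tool's x, y, z scaled (see below), a list of three; "gripper": the opening, from -1 (shut) to 1 (fully open). A call has 1 to 8 rows; each row shifts and turns the commanded pose from where the row before left it, along the tool's axes as they then stand; what a row does not reach is not made up. The controller multiplies each number of a shift by 0.04 m and each number of a turn by 0.1 rad. A row lasts 1/10 s, in which the tool goes at most 50 mm and 8.59 degrees, less where a joint would pass 70% of its speed; a pose out of reach is approached as far as the arm can. A call with a number of a shift or a turn outside -1 to 1 is refused whole. A call with a gripper value outside its range is refused whole. The fingers move at their own pace and stop on an object; the grip force is fixed at half the most. Time passes only in rows, so rows that do not move let the fingers close. It gives the time, the measured TCP pose, the force, the opening and the grip force at its end, in the units of the state.
- robot.get_obs(): the state, without advancing time (a new reading comes with each control period).
- robot.snapshot(name): name is "side" or "top"; returns the picture (420x560x3 uint8, red, green, blue); there is no depth.
- robot.camera_model(name): a dict with "camera_matrix" (3x3 intrinsics, pixels), "k1" (the pictures are not rectified: a ray, as slopes to the right and down, at radius r is drawn at 1 + k1 r^2 times it, then the intrinsics apply), "rvec" (rotation vector, rad) and "tvec" (3), from world to camera coordinates, as OpenCV has them. Camera axes: x right, y down, z forward; pixel columns grow to the right and rows downward; lengths in m; the calibration is good to about 2 mm. A picture is of the moment at which its call begins. camera_model takes no time and is no camera call.
- robot.close_job(): hands the job in; it is judged then, once.
Trained networks look in the newest picture that a camera, given by its name, has taken for a name from the list of things; names that differ only in an ending like _2 or _b are one class to them, and where a whole thing is asked for, a point or a joint stands for the part that bears it (a point fixed in the world has none). Each returns a list of dicts, best first, with "score" (0 to 1); they miss things now and then, are a little off and sometimes report something else, mostly with a low value. They report only what shows in the picture. A call takes as long as a camera call.
- robot.recognise(name, camera): "centre" ([x, y, z] in m, in world coordinates, good to about 4 mm: the middle of the surface that is visible of it).
- robot.spot_point(name, camera): "centre" ([x, y, z] in m, in world coordinates, good to about 4 mm: a listed point, or the origin of a listed thing).
The state is a dict: "time": time; "joint_positions": joint angles; "qvel": joint speeds; "joint_torque": joint torques, N m; "tool_pos": TCP position; "ee_rot": TCP orientation; "wrist_force": force on the tool from outside, world axes, zero at the start; "wrist_torque": the same for the moment, N m; "width": finger opening in m; "finger_force": force on a finger pad.
Only numpy, scipy, OpenCV 4.12 (cv2) and the standard library are available. Lean on these libraries where they do the work, as an engineer would, in place of code of your own. Each camera call takes 0.05 s, during which the arm holds its last target. There are 200 camera calls.

## Working session

There is one attempt and no reset: what is moved stays moved. The work goes in short steps, Python scripts to look and compute and a tool call to move; the robot and the scene stay as the last step left them, time stands still between calls to the robot, and variables do not carry over. Pictures are saved under pics/ and viewed, at most 10 in all, crops included, and the job is handed in when it is done.

Besides the shell and the picture viewer there is one more tool, called after "Request:" by a JSON object that holds its "method" and its "body". play_rows: Moves the arm, as the interface text tells. Its arguments: {"type":"object","properties":{"translation":{"type":"array","items":{"type":"array","items":{"type":"number","minimum":-1,"maximum":1}}},"twist":{"type":"array","items":{"type":"array","items":{"type":"number","minimum":-1,"maximum":1}}},"gripper":{"type":"array","items":{"type":"number"}}},"required":["translation","twist","gripper"]}

```bash
mkdir -p pics; ls; cat > h.py <<'E'
import numpy as np, cv2
from bench import robot
from scipy.spatial.transform import Rotation as R
def cam(n):
    m=robot.camera_model(n); return np.array(m["camera_matrix"],float),m["k1"],np.array(m["rvec"],float).ravel(),np.array(m["tvec"],float).ravel()
def proj(n,P):
    K,k1,rv,tv=cam(n); return cv2.projectPoints(np.array(P,float).reshape(-1,1,3),rv,tv,K,np.array([k1,0,0,0.]))[0][:,0]
def ray(n,uv):
    K,k1,rv,tv=cam(n); p=cv2.undistortPoints(np.array(uv,float).reshape(-1,1,2),K,np.array([k1,0,0,0.]))[:,0]
    M=cv2.Rodrigues(rv)[0]; d=np.c_[p,np.ones(len(p))]@M; return -M.T@tv,d
def atz(n,uv,z):
    o,d=ray(n,uv); return o+d*((z-o[2])/d[:,2])[:,None]
def tri(a,ua,b,ub):
    o1,d1=ray(a,ua);o2,d2=ray(b,ub);out=[]
    for x,y in zip(d1,d2):
        s=np.linalg.lstsq(np.c_[x,-y],o2-o1,rcond=None)[0]; p=o1+s[0]*x;q=o2+s[1]*y; out.append(np.r_[(p+q)/2,np.linalg.norm(p-q)])
    return np.array(out)
def tools(T): # rot
    return R.from_euler('xyz',T)
E
python3 - <<'E'
from h import *
np.set_printoptions(precision=4,suppress=True)
print({k:v for k,v in robot.get_obs().items()})
for n in("side","top"):
    im=robot.snapshot(n); cv2.imwrite(f"pics/{n}0.png",im[:,:,::-1]); 
    for k in["flashing","nail_tin","tape_roll","stain_can","roof_panel","shingle"]:
        print(n,k,[(np.round(d["centre"],4),round(d["score"],2)) for d in robot.recognise(k,n)[:2]])
    for k in["lap_corner","tuck_edge","flush_end","flashing","roof_panel"]:
        print(n,'pt',k,[(np.round(d["centre"],4),round(d["score"],2)) for d in robot.spot_point(k,n)[:2]])
    o,_=ray(n,[[280,210]]); print(n,o)
E
```

```text
pics
{'time': 0.0, 'joint_positions': array([ 1.1759,  0.0879,  1.3722, -0.    ,  1.6836, -0.1031]), 'qvel': array([ 0.0003, -0.0028,  0.0021,  0.    ,  0.0004, -0.    ]), 'joint_torque': array([ -0.0002, -34.0192, -30.2423,   0.0716,   0.0331,  -0.0002]), 'tool_pos': array([0.1582, 0.5267, 0.4035]), 'ee_rot': array([-3.1395, -0.0002,  2.8498]), 'wrist_force': array([-0.0143, -0.5143,  0.7309]), 'wrist_torque': array([0.0594, 0.0028, 0.0038]), 'finger_force': 0.0, 'width': 0.09400132750361244}
side flashing [(array([ 0.4712, -0.1361,  0.0019]), 0.57)]
side nail_tin [(array([ 0.6314, -0.1028,  0.0269]), 0.71), (array([0.5629, 0.2092, 0.0291]), 0.39)]
side tape_roll [(array([ 0.471 , -0.1339,  0.0031]), 0.74), (array([ 0.6219, -0.2454,  0.0192]), 0.6)]
side stain_can [(array([ 0.5918, -0.3676,  0.0665]), 0.9)]
side roof_panel [(array([0.5035, 0.2129, 0.0152]), 0.55)]
side shingle [(array([0.5674, 0.2101, 0.0365]), 0.68), (array([0.5067, 0.2162, 0.0166]), 0.61)]
side pt lap_corner [(array([0.5447, 0.2895, 0.017 ]), 0.82)]
side pt tuck_edge [(array([ 0.5214, -0.1312, -0.0024]), 0.76)]
si
[... 240 characters left out ...]
483 , -0.1405,  0.0016]), 0.68)]
top nail_tin [(array([ 0.6348, -0.1155,  0.0125]), 0.6), (array([ 0.4794, -0.1417,  0.0067]), 0.43)]
top tape_roll [(array([ 0.6271, -0.2685,  0.0261]), 0.75)]
top stain_can []
top roof_panel []
top shingle [(array([0.5628, 0.196 , 0.0358]), 0.75), (array([ 0.6339, -0.1154,  0.009 ]), 0.48)]
top pt lap_corner [(array([0.5437, 0.2916, 0.0185]), 0.78)]
top pt tuck_edge [(array([ 0.5168, -0.1326,  0.0007]), 0.89), (array([0.5353, 0.2105, 0.0014]), 0.54)]
top pt flush_end [(array([ 0.4691, -0.087 ,  0.003 ]), 0.82)]
top pt flashing [(array([ 0.4836, -0.1409, -0.0027]), 0.9)]
top pt roof_panel [(array([0.5361, 0.2104, 0.0019]), 0.73)]
top [ 0.4025 -0.0675  1.1517]
```

```bash
python3 -c "
import cv2
a=cv2.imread('pics/top0.png');print(cv2.imwrite('pics/top0b.png',cv2.resize(a,(800,600))))
a=cv2.imread('pics/side0.png');cv2.imwrite('pics/side0b.png',cv2.resize(a,(800,600)))"
```

```text
True
```

View pics/top0b.png

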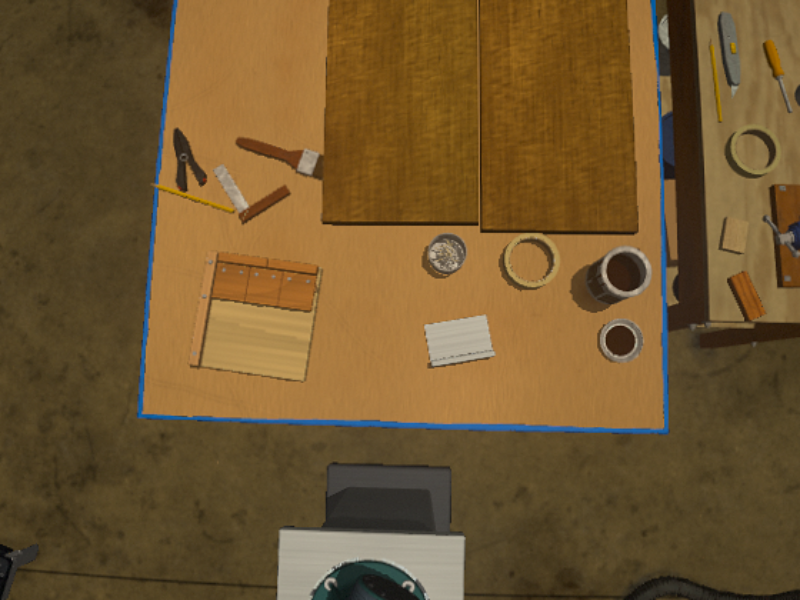

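View pics/side0b.png

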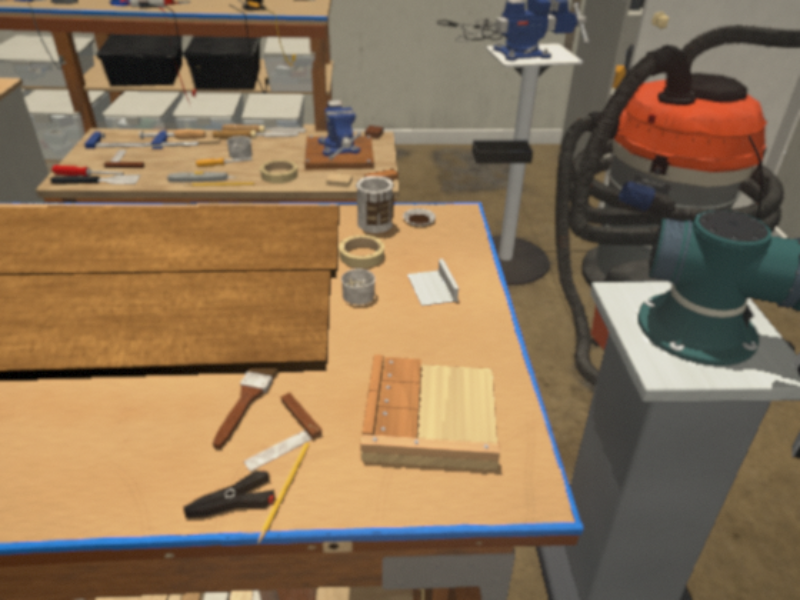

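The top view shows the flashing with its rib toward the robot at about (460,358) and yawed slightly left. The panel is at (255,315), with the batten on its left and the shingle at the back. The side view agrees. Next I'll zoom in for corners.

```bash
python3 - <<'E'
import cv2,numpy as np
t=cv2.imread('pics/top0.png');s=cv2.imread('pics/side0.png')
def c(im,x,y,w,h,k):
    a=cv2.resize(im[y:y+h,x:x+w],None,fx=k,fy=k,interpolation=cv2.INTER_CUBIC)
    for i in range(0,w,10): cv2.putText(a,str(x+i),(i*k,8),0,.3,(0,0,255),1); cv2.line(a,(i*k,10),(i*k,14),(0,0,255),1)
    for j in range(0,h,10): cv2.putText(a,str(y+j),(0,j*k+4),0,.3,(255,0,0),1)
    return a
A=np.zeros((600,800,3),np.uint8)
a=c(t,130,172,98,98,4);A[:392,:392]=a
a=c(t,290,215,66,48,6);A[:288,400:796]=a
a=c(s,280,175,50,44,6);A[290:554,400:700]=a
cv2.imwrite('pics/crop1.png',A)
a=c(s,245,240,110,90,7);cv2.imwrite('pics/crop2.png',a[:600,:790])
E
```

```text
(no output)
```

View pics/crop1.png

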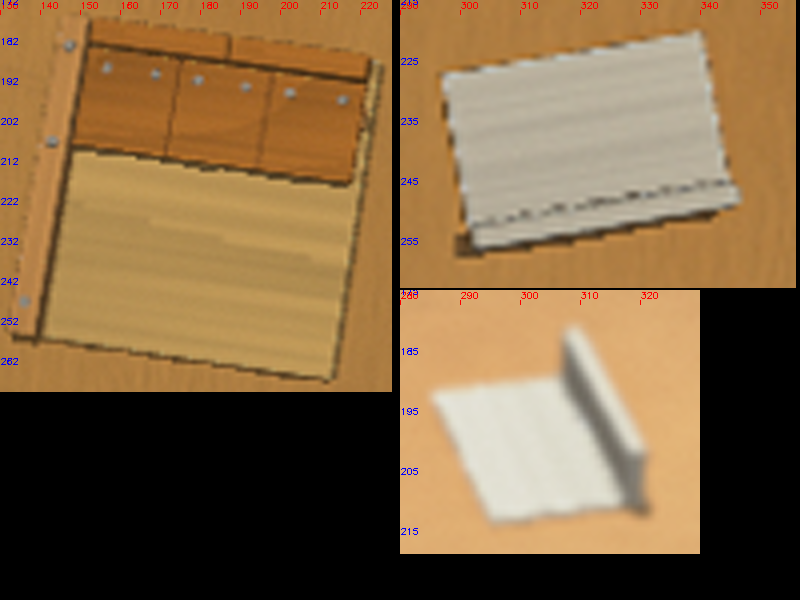

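View pics/crop2.png

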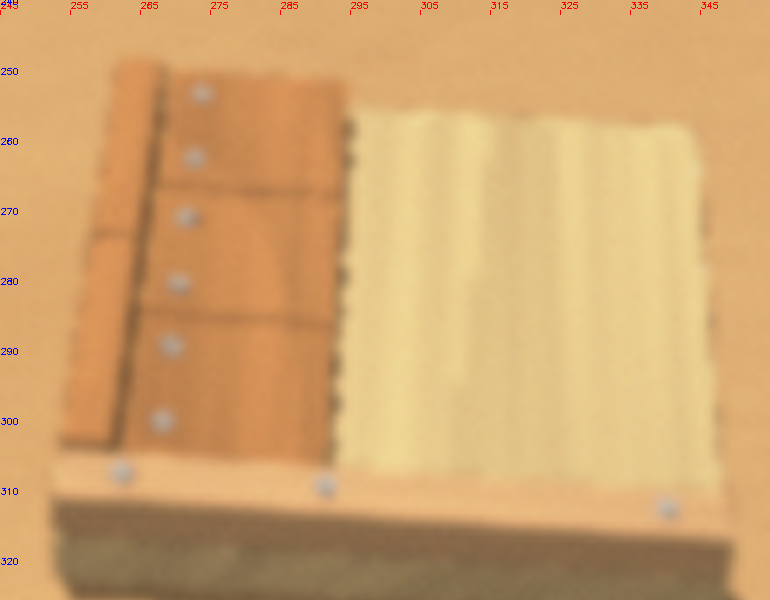

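The crops give the corners I need. Top view: board front corners at about (140,257) and (213,266), shingle front from (148,209) to (217,218), rib top from (303,256) to (347,248). I'll fit both poses to these from both views.

```bash
cat > fit.py <<'E'
from h import *
from scipy.optimize import least_squares
np.set_printoptions(precision=4,suppress=True)
def un(p,k,o): return (np.array(p,float)+.5)/k-.5+np.array(o)
def fit(name,T,S,x0):
    T3=np.array([a for a,b in T])/1e3;T2=np.array([b for a,b in T]);S3=np.array([a for a,b in S])/1e3;S2=np.array([b for a,b in S])
    def W(p,X): return R.from_euler('z',p[3]).apply(X)+p[:3]
    f=lambda p:np.r_[(proj("top",W(p,T3))-T2).ravel(),(proj("side",W(p,S3))-S2).ravel()]
    r=least_squares(f,x0,loss='soft_l1'); print(name,r.x,'\n',f(r.x).reshape(-1,2).round(1).tolist())
    Z=lambda p:np.r_[f(np.r_[p[:2],0,p[2]])]
    q=least_squares(Z,r.x[[0,1,3]],loss='soft_l1').x; print(' z=0:',q)
    for n,A,B in(("top",T3,T2),("side",S3,S2)):
        g=lambda p:(proj(n,W(np.r_[p[:2],0,p[2]],A))-B).ravel(); print('  ',n,least_squares(g,q,loss='soft_l1').x)
t=lambda p:un(p,4,(130,172)); s=lambda p:un(p,7,(245,240))
fit('panel',[((-120,-100,18),t((331,379))),((-120,82,18),t((42,340))),((0,80,34),t((71,147))),((0,-96,34),t((350,184))),((-120,82,38),t((36,340))),((-120,100,38),t((14,334)))],
 [((-120,100,38),s((733,543))),((-120,82,38),s((722,490))),((-120,-100,18),s((697,125))),((0,-96,34),s((348,82))),((0,80,34),s((332,467)))],[.535,.21,0,-.115])
t=lambda p:un(p,6,(290,215)); s=lambda p:un(p,6,(280,175))
fit('flash',[((37.5,55,3),t((43,75))),((37.5,-55,3),t((302,33))),((-37.5,-55,32),t((341,202))),((-37.5,55,32),t((78,248))),((-27.5,55,32),t((70,226))),((-27.5,-55,32),t((335,182)))],
 [((37.5,55,3),s((92,231))),((37.5,-55,3),s((33,103))),((-37.5,55,32),s((247,162))),((-27.5,55,32),s((228,160))),((-37.5,55,0),s((243,222)))],[.482,-.14,0,.2])
E
python3 fit.py
```

```text
panel [ 0.5344  0.2079 -0.0026 -0.1063] 
 [[0.4, 0.2], [0.8, -0.4], [0.4, -0.3], [0.3, -0.1], [-0.3, -0.6], [-1.8, -0.1], [0.8, -0.6], [1.8, 0.2], [-0.3, 0.4], [0.2, -0.1], [-0.5, 0.5]]
 z=0: [ 0.5345  0.2085 -0.1063]
   top [ 0.5339  0.2079 -0.1015]
   side [ 0.5357  0.2095 -0.1153]
flash [ 0.4829 -0.1433 -0.0022  0.1931] 
 [[-0.2, -0.1], [0.0, -0.3], [0.3, 0.6], [-0.7, 0.4], [-0.0, 0.0], [0.5, -0.2], [-0.4, 0.2], [-0.2, 0.0], [0.2, -0.1], [-0.1, 0.7], [0.0, -0.8]]
 z=0: [ 0.4829 -0.1427  0.1922]
   top [ 0.4829 -0.1431  0.193 ]
   side [ 0.4829 -0.1404  0.1875]
```

```bash
cat >> h.py <<'E'
def plan(pos,yaw,n,g=1,start=None):
    o=robot.get_obs(); p=np.array(o["tool_pos"]) ;q=R.from_euler('xyz',o["ee_rot"])
    if start is not None: p,q=np.array(start[0]),start[1]
    qt=R.from_euler('xyz',[np.pi,0,yaw]); rv=(q.inv()*qt).as_rotvec(); d=(np.array(pos)-p)/n
    T=[];W=[]
    for i in range(n):
        T.append((q.inv().apply(d)/.04).round(3).tolist()); W.append((rv/n/.1).round(3).tolist()); q=q*R.from_rotvec(rv/n)
    for i in range(0,n,8): print('"translation":',T[i:i+8],'"twist":',W[i:i+8],'n',len(T[i:i+8]))
    print('max',np.abs(T).max(),np.abs(W).max())
def ob():
    o=robot.get_obs(); print(round(o["time"],2),'p',np.round(o["tool_pos"],4),'r',np.round(o["ee_rot"],4),'F',np.round(o["wrist_force"],1),'M',np.round(o["wrist_torque"],2),'w',round(o["width"],4),'ff',o["finger_force"])
E
python3 - <<'E'
from h import *
ob(); plan([.451,-.1486,.30],1.762,24)
E
```

```text
1.2 p [0.1582 0.5267 0.4047] r [3.1415 0.     2.8498] F [-0.  -0.2 -0.3] M [-0.04  0.03 -0.04] w 0.094 ff 0.0
"translation": [[-0.494, -0.586, 0.109], [-0.52, -0.563, 0.109], [-0.545, -0.539, 0.109], [-0.569, -0.514, 0.109], [-0.592, -0.487, 0.109], [-0.613, -0.46, 0.109], [-0.634, -0.432, 0.109], [-0.653, -0.403, 0.109]] "twist": [[0.0, -0.0, 0.453], [0.0, -0.0, 0.453], [0.0, -0.0, 0.453], [0.0, -0.0, 0.453], [0.0, -0.0, 0.453], [0.0, -0.0, 0.453], [0.0, -0.0, 0.453], [0.0, -0.0, 0.453]] n 8
"translation": [[-0.67, -0.373, 0.109], [-0.686, -0.342, 0.109], [-0.701, -0.31, 0.109], [-0.714, -0.278, 0.109], [-0.726, -0.246, 0.109], [-0.737, -0.212, 0.109], [-0.746, -0.179, 0.109], [-0.753, -0.145, 0.109]] "twist": [[0.0, -0.0, 0.453], [0.0, -0.0, 0.453], [0.0, -0.0, 0.453], [0.0, -0.0, 0.453], [0.0, -0.0, 0.453], [0.0, -0.0, 0.453], [0.0, -0.0, 0.453], [0.0, -0.0, 0.453]] n 8
"translation": [[-0.759, -0.111, 0.109], [-0.763, -0.076, 0.109], [-0.766, -0.041, 0.109], [-0.767, -0.007, 0.109], [-0.766, 0.028, 0.109], [-0.764, 0.063, 0.109], [-0.761, 0.097, 0.109], [-0.755, 0.132, 0.109]] "twist": [[0.0, -0.0, 0.453], [0.0, -0.0, 0.453], [0.0, -0.0, 0.453], [0.0, -0.0, 0.453], [0.0, -0.0, 0.453], [0.0, -0.0, 0.453], [0.0, -0.0, 0.453], [0.0, -0.0, 0.453]] n 8
max 0.767 0.453
```

Request:
{"method": "play_rows", "body": {"translation": [[-0.49, -0.59, 0.11], [-0.52, -0.56, 0.11], [-0.55, -0.54, 0.11], [-0.57, -0.51, 0.11], [-0.59, -0.49, 0.11], [-0.61, -0.46, 0.11], [-0.63, -0.43, 0.11], [-0.65, -0.4, 0.11]], "twist": [[0, 0, 0.45], [0, 0, 0.45], [0, 0, 0.45], [0, 0, 0.45], [0, 0, 0.45], [0, 0, 0.45], [0, 0, 0.45], [0, 0, 0.45]], "gripper": [1, 1, 1, 1, 1, 1, 1, 1]}}

```text
time: 2.0
tool_pos: [0.2559, 0.3009, 0.3695]
ee_rot: [3.141, 0.0, 2.488]
wrist_force: [1.4, -0.3, 0.4]
width: 0.0941
finger_force: 0.0
```

Request:
{"method": "play_rows", "body": {"translation": [[-0.67, -0.37, 0.11], [-0.69, -0.34, 0.11], [-0.7, -0.31, 0.11], [-0.71, -0.28, 0.11], [-0.73, -0.25, 0.11], [-0.74, -0.21, 0.11], [-0.75, -0.18, 0.11], [-0.75, -0.15, 0.11]], "twist": [[0, 0, 0.45], [0, 0, 0.45], [0, 0, 0.45], [0, 0, 0.45], [0, 0, 0.45], [0, 0, 0.45], [0, 0, 0.45], [0, 0, 0.45]], "gripper": [1, 1, 1, 1, 1, 1, 1, 1]}}

```text
time: 2.8
tool_pos: [0.3544, 0.0758, 0.3344]
ee_rot: [3.141, 0.0, 2.128]
wrist_force: [1.1, 0.1, -0.1]
width: 0.0943
finger_force: 0.0
```

Request:
{"method": "play_rows", "body": {"translation": [[-0.76, -0.11, 0.11], [-0.76, -0.08, 0.11], [-0.77, -0.04, 0.11], [-0.77, -0.01, 0.11], [-0.77, 0.03, 0.11], [-0.76, 0.06, 0.11], [-0.76, 0.1, 0.11], [-0.76, 0.13, 0.11]], "twist": [[0, 0, 0.45], [0, 0, 0.45], [0, 0, 0.45], [0, 0, 0.45], [0, 0, 0.45], [0, 0, 0.45], [0, 0, 0.45], [0, 0, 0.45]], "gripper": [1, 1, 1, 1, 1, 1, 1, 1]}}

```text
time: 3.6
tool_pos: [0.4535, -0.1492, 0.299]
ee_rot: [3.141, 0.0, 1.768]
wrist_force: [-0.1, 0.5, 0.6]
width: 0.0937
finger_force: 0.0
```

Request:
{"method": "play_rows", "body": {"translation": [[0, 0, 0], [0, 0, 0]], "twist": [[0, 0, 0], [0, 0, 0]], "gripper": [1, 1]}}

```text
time: 3.8
tool_pos: [0.4531, -0.1481, 0.2988]
ee_rot: [-3.141, -0.001, 1.769]
wrist_force: [-0.3, -0.1, -0.4]
width: 0.094
finger_force: 0.0
```

```bash
python3 - <<'E'
from h import *
ob(); plan([.451,-.1486,.205],1.762,6)
E
```

```text
3.8 p [ 0.4531 -0.1481  0.2988] r [-3.1409e+00 -1.2000e-03  1.7691e+00] F [-0.3 -0.1 -0.4] M [-0.05  0.03  0.01] w 0.094 ff 0.0
"translation": [[-0.001, -0.009, 0.391], [-0.001, -0.009, 0.391], [-0.001, -0.009, 0.391], [-0.001, -0.009, 0.391], [-0.0, -0.009, 0.391], [-0.0, -0.009, 0.391]] "twist": [[-0.001, -0.002, 0.012], [-0.001, -0.002, 0.012], [-0.001, -0.002, 0.012], [-0.001, -0.002, 0.012], [-0.001, -0.002, 0.012], [-0.001, -0.002, 0.012]] n 6
max 0.391 0.012
```

Request:
{"method": "play_rows", "body": {"translation": [[0, -0.01, 0.4], [0, -0.01, 0.4], [0, -0.01, 0.4], [0, -0.01, 0.4], [0, -0.01, 0.4], [0, 0, 0.34], [0, 0, 0], [0, 0, 0]], "twist": [[0, 0, 0.01], [0, 0, 0.01], [0, 0, 0.01], [0, 0, 0.01], [0, 0, 0.01], [0, 0, 0.01], [0, 0, 0], [0, 0, 0]], "gripper": [1, 1, 1, 1, 1, 1, 1, 1]}}

```text
time: 4.6
tool_pos: [0.4512, -0.1478, 0.2058]
ee_rot: [3.141, -0.0, 1.765]
wrist_force: [-0.7, -0.4, -0.1]
width: 0.094
finger_force: 0.0
```

```bash
python3 - <<'E'
from h import *
ob(); im=robot.snapshot("side"); a=cv2.resize(im[130:235,250:390,::-1],None,fx=5,fy=5,interpolation=cv2.INTER_CUBIC); cv2.imwrite("pics/g1.png",a)
E
```

```text
4.6 p [ 0.4512 -0.1478  0.2058] r [ 3.1414e+00 -1.0000e-04  1.7646e+00] F [-0.7 -0.4 -0.1] M [-0.05  0.04 -0.  ] w 0.094 ff 0.0
```

View pics/g1.png

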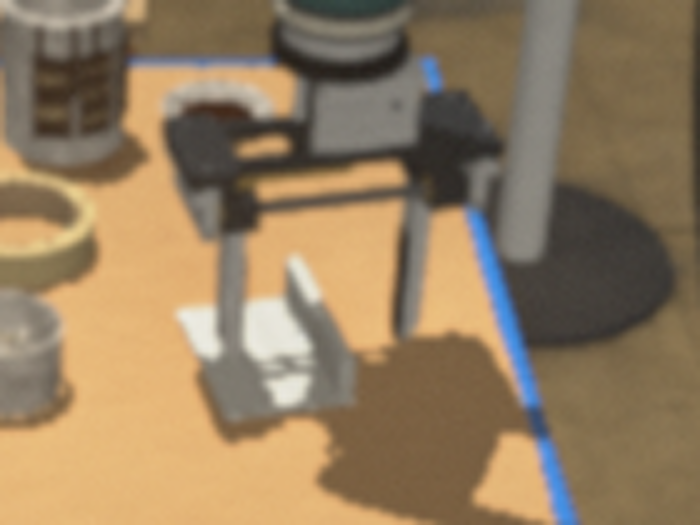

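The fingers straddle the rib: crop x about 230 and 405, with the rib at about 320 near mid-length. Closing.

Request:
{"method": "play_rows", "body": {"translation": [[0, 0, 0], [0, 0, 0], [0, 0, 0], [0, 0, 0], [0, 0, 0], [0, 0, 0], [0, 0, 0], [0, 0, 0]], "twist": [[0, 0, 0], [0, 0, 0], [0, 0, 0], [0, 0, 0], [0, 0, 0], [0, 0, 0], [0, 0, 0], [0, 0, 0]], "gripper": [-1, -1, -1, -1, -1, -1, -1, -1]}}

```text
time: 5.45
tool_pos: [0.4512, -0.1483, 0.2054]
ee_rot: [3.142, -0.0, 1.764]
wrist_force: [1.1, -0.4, 0.6]
width: 0.0334
finger_force: 0.0
```

Request:
{"method": "play_rows", "body": {"translation": [[0, 0, 0], [0, 0, 0], [0, 0, 0], [0, 0, 0], [0, 0, 0], [0, 0, 0]], "twist": [[0, 0, 0], [0, 0, 0], [0, 0, 0], [0, 0, 0], [0, 0, 0], [0, 0, 0]], "gripper": [-1, -1, -1, -1, -1, -1]}}

```text
time: 6.05
tool_pos: [0.4511, -0.1483, 0.2054]
ee_rot: [-3.142, -0.0, 1.764]
wrist_force: [0.1, 0.5, 0.8]
width: 0.0095
finger_force: 30.0
```

```bash
python3 - <<'E'
from h import *
ob(); plan([.451,-.1486,.32],1.764,4)
E
```

```text
6.05 p [ 0.4511 -0.1483  0.2054] r [-3.1415e+00 -1.0000e-04  1.7638e+00] F [0.1 0.5 0.8] M [-0.05  0.1   0.  ] w 0.0095 ff 29.99989092350006
"translation": [[-0.002, -0.001, -0.716], [-0.002, -0.001, -0.716], [-0.002, -0.001, -0.716], [-0.002, -0.001, -0.716]] "twist": [[-0.0, -0.0, -0.0], [-0.0, -0.0, -0.0], [-0.0, -0.0, -0.0], [-0.0, -0.0, -0.0]] n 4
max 0.716 0.0
```

Request:
{"method": "play_rows", "body": {"translation": [[0, 0, -0.3], [0, 0, -0.7], [0, 0, -0.7], [0, 0, -0.7], [0, 0, -0.3], [0, 0, 0]], "twist": [[0, 0, 0], [0, 0, 0], [0, 0, 0], [0, 0, 0], [0, 0, 0], [0, 0, 0]], "gripper": [-1, -1, -1, -1, -1, -1]}}

```text
time: 6.65
tool_pos: [0.4517, -0.1485, 0.316]
ee_rot: [3.137, 0.003, 1.764]
wrist_force: [0.6, 0.3, -1.1]
width: 0.0101
finger_force: 30.0
```

```bash
cat >> h.py <<'E'
PP=np.array([.5345,.2083]);PY=-.1063
def pw(x,y,z): c,s=np.cos(PY),np.sin(PY); return [PP[0]+c*x-s*y,PP[1]+s*x+c*y,z]
def inp():
    p=robot.get_obs()["tool_pos"]; c,s=np.cos(PY),np.sin(PY); d=np.array(p[:2])-PP
    q=[c*d[0]+s*d[1]+.0325,-s*d[0]+c*d[1],p[2]-.2054-.018]; print('flash origin in panel mm',np.round(np.array(q)*1e3,1)); return q
E
python3 - <<'E'
from h import *
ob(); plan(pw(-.0875,.017,.30),1.5708+PY,16,start=None)
E
```

```text
6.65 p [ 0.4517 -0.1485  0.316 ] r [3.1374e+00 2.9000e-03 1.7638e+00] F [ 0.6  0.3 -1.1] M [-0.08  0.1   0.02] w 0.0101 ff 29.999701380729675
"translation": [[0.588, 0.111, 0.024], [0.59, 0.1, 0.024], [0.592, 0.089, 0.024], [0.593, 0.078, 0.024], [0.595, 0.067, 0.024], [0.596, 0.056, 0.024], [0.597, 0.045, 0.024], [0.598, 0.033, 0.024]] "twist": [[0.003, 0.001, 0.187], [0.003, 0.001, 0.187], [0.003, 0.001, 0.187], [0.003, 0.001, 0.187], [0.003, 0.001, 0.187], [0.003, 0.001, 0.187], [0.003, 0.001, 0.187], [0.003, 0.001, 0.187]] n 8
"translation": [[0.598, 0.022, 0.024], [0.598, 0.011, 0.024], [0.598, -0.0, 0.024], [0.598, -0.011, 0.024], [0.598, -0.023, 0.025], [0.598, -0.034, 0.025], [0.597, -0.045, 0.025], [0.596, -0.056, 0.025]] "twist": [[0.003, 0.001, 0.187], [0.003, 0.001, 0.187], [0.003, 0.001, 0.187], [0.003, 0.001, 0.187], [0.003, 0.001, 0.187], [0.003, 0.001, 0.187], [0.003, 0.001, 0.187], [0.003, 0.001, 0.187]] n 8
max 0.598 0.187
```

Request:
{"method": "play_rows", "body": {"translation": [[0.4, 0.09, 0.02], [0.59, 0.1, 0.02], [0.59, 0.09, 0.02], [0.59, 0.08, 0.02], [0.6, 0.07, 0.02], [0.6, 0.06, 0.02], [0.6, 0.05, 0.02], [0.6, 0.03, 0.02]], "twist": [[0, 0, 0.19], [0, 0, 0.19], [0, 0, 0.19], [0, 0, 0.19], [0, 0, 0.19], [0, 0, 0.19], [0, 0, 0.19], [0, 0, 0.19]], "gripper": [-1, -1, -1, -1, -1, -1, -1, -1]}}

```text
time: 7.45
tool_pos: [0.4506, 0.0371, 0.305]
ee_rot: [-3.138, -0.0, 1.611]
wrist_force: [0.1, 0.3, -1.7]
width: 0.0102
finger_force: 30.0
```

Request:
{"method": "play_rows", "body": {"translation": [[0.6, 0.02, 0.02], [0.6, 0.01, 0.02], [0.6, 0, 0.02], [0.6, -0.01, 0.02], [0.6, -0.02, 0.02], [0.6, -0.03, 0.02], [0.6, -0.05, 0.02], [0.5, -0.06, 0.02]], "twist": [[0, 0, 0.18], [0, 0, 0.18], [0, 0, 0.18], [0, 0, 0.18], [0, 0, 0.19], [0, 0, 0.19], [0, 0, 0.19], [0, 0, 0.19]], "gripper": [-1, -1, -1, -1, -1, -1, -1, -1]}}

```text
time: 8.25
tool_pos: [0.449, 0.2254, 0.2984]
ee_rot: [-3.138, 0.001, 1.464]
wrist_force: [0.8, -0.0, -0.8]
width: 0.0101
finger_force: 30.0
```

Request:
{"method": "play_rows", "body": {"translation": [[0, 0, 0], [0, 0, 0], [0, 0, 0]], "twist": [[0, 0, 0], [0, 0, 0], [0, 0, 0]], "gripper": [-1, -1, -1]}}

```text
time: 8.55
tool_pos: [0.4496, 0.2237, 0.2998]
ee_rot: [-3.14, 0.001, 1.463]
wrist_force: [-0.8, -0.3, -0.7]
width: 0.0099
finger_force: 30.0
```

```bash
python3 - <<'E'
from h import *
ob(); inp(); plan(pw(-.0875,.017,.2334),1.5708+PY,6)
t=robot.snapshot("top");s=robot.snapshot("side")
for c in("top","side"):
    for k in("lap_corner","tuck_edge","flush_end"): print(c,k,[(np.round(d["centre"],4),round(d["score"],2)) for d in robot.spot_point(k,c)[:1]])
def c(im,x,y,w,h,k):
    a=cv2.resize(np.ascontiguousarray(im[y:y+h,x:x+w,::-1]),None,fx=k,fy=k,interpolation=cv2.INTER_CUBIC)
    for i in range(0,w,10): cv2.putText(a,str(x+i),(i*k,8),0,.3,(0,0,255),1)
    for j in range(0,h,10): cv2.putText(a,str(y+j),(0,j*k+4),0,.3,(255,0,0),1)
    return a
A=np.zeros((600,800,3),np.uint8);A[:500,:390]=c(t,130,172,78,100,5);A[:500,400:800]=c(s,270,200,80,100,5)
cv2.imwrite("pics/p1.png",A)
E
```

```text
8.55 p [0.4496 0.2237 0.2998] r [-3.1402e+00  1.2000e-03  1.4633e+00] F [-0.8 -0.3 -0.7] M [-0.05  0.07 -0.01] w 0.0099 ff 29.99975323677063
flash origin in panel mm [-53.6   6.3  76.4]
"translation": [[0.045, -0.006, 0.277], [0.045, -0.006, 0.277], [0.045, -0.006, 0.277], [0.045, -0.006, 0.277], [0.045, -0.006, 0.277], [0.045, -0.006, 0.277]] "twist": [[-0.002, 0.002, -0.002], [-0.002, 0.002, -0.002], [-0.002, 0.002, -0.002], [-0.002, 0.002, -0.002], [-0.002, 0.002, -0.002], [-0.002, 0.002, -0.002]] n 6
max 0.277 0.002
top lap_corner [(array([0.5418, 0.2922, 0.0211]), 0.98)]
top tuck_edge [(array([0.5209, 0.2144, 0.0972]), 0.96)]
top flush_end [(array([0.4859, 0.2741, 0.0938]), 0.69)]
side lap_corner [(array([0.5412, 0.2904, 0.0199]), 0.73)]
side tuck_edge [(array([0.5227, 0.2173, 0.0914]), 0.64)]
side flush_end [(array([0.4891, 0.2728, 0.0949]), 0.67)]
```

View pics/p1.png

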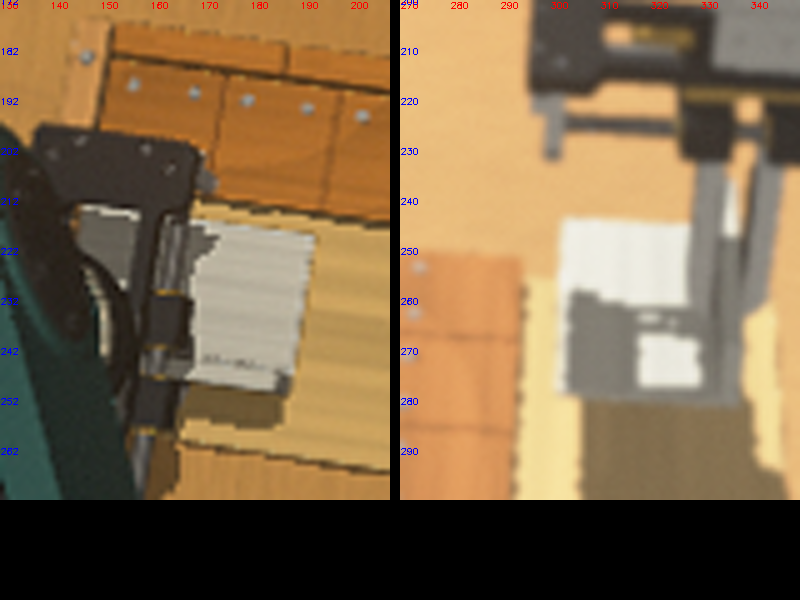

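Held level and aligned, above the bare board (top view thin edge at about y 215-217, shingle front at y 212). Now I'll descend.

Request:
{"method": "play_rows", "body": {"translation": [[0.04, 0, 0.28], [0.04, 0, 0.28], [0.04, 0, 0.28], [0.04, 0, 0.28], [0.04, 0, 0.28], [0.05, 0, 0.22], [0, 0, 0], [0, 0, 0]], "twist": [[0, 0, 0], [0, 0, 0], [0, 0, 0], [0, 0, 0], [0, 0, 0], [0, 0, 0], [0, 0, 0], [0, 0, 0]], "gripper": [-1, -1, -1, -1, -1, -1, -1, -1]}}

```text
time: 9.75
tool_pos: [0.4508, 0.2344, 0.2357]
ee_rot: [-3.141, 0.0, 1.464]
wrist_force: [0.8, -0.3, -0.2]
width: 0.01
finger_force: 30.0
```

Request:
{"method": "play_rows", "body": {"translation": [[0, 0, 0.05], [0, 0, 0.05], [0, 0, 0.05], [0, 0, 0]], "twist": [[0, 0, 0], [0, 0, 0], [0, 0, 0], [0, 0, 0]], "gripper": [-1, -1, -1, -1]}}

```text
time: 10.15
tool_pos: [0.4507, 0.2343, 0.2297]
ee_rot: [-3.141, 0.0, 1.464]
wrist_force: [-0.7, 1.1, -1.3]
width: 0.0098
finger_force: 30.0
```

```bash
python3 - <<'E'
from h import *
ob(); inp()
E
```

```text
10.15 p [0.4507 0.2343 0.2297] r [-3.1414e+00  1.0000e-04  1.4637e+00] F [-0.7  1.1 -1.3] M [-0.13  0.14  0.03] w 0.0098 ff 29.999749660491943
flash origin in panel mm [-53.6  16.9   6.3]
```

Request:
{"method": "play_rows", "body": {"translation": [[0, 0, 0.05], [0, 0, 0.04], [0, 0, 0], [0, 0, 0]], "twist": [[0, 0, 0], [0, 0, 0], [0, 0, 0], [0, 0, 0]], "gripper": [-1, -1, -1, -1]}}

```text
time: 10.55
tool_pos: [0.4507, 0.2343, 0.2262]
ee_rot: [-3.141, -0.0, 1.464]
wrist_force: [-0.3, -0.5, -0.3]
width: 0.0096
finger_force: 30.0
```

Request:
{"method": "play_rows", "body": {"translation": [[0, 0, 0.02], [0, 0, 0.02], [0, 0, 0], [0, 0, 0]], "twist": [[0, 0, 0], [0, 0, 0], [0, 0, 0], [0, 0, 0]], "gripper": [-1, -1, -1, -1]}}

```text
time: 10.95
tool_pos: [0.4507, 0.2344, 0.2247]
ee_rot: [-3.142, -0.0, 1.464]
wrist_force: [0.2, 1.0, -0.7]
width: 0.0098
finger_force: 30.0
```

Request:
{"method": "play_rows", "body": {"translation": [[0, 0, 0.02], [0, 0, 0.01], [0, 0, 0], [0, 0, 0]], "twist": [[0, 0, 0], [0, 0, 0], [0, 0, 0], [0, 0, 0]], "gripper": [-1, -1, -1, -1]}}

```text
time: 11.35
tool_pos: [0.4508, 0.2343, 0.2235]
ee_rot: [3.142, -0.0, 1.464]
wrist_force: [-0.1, -0.5, -0.8]
width: 0.0098
finger_force: 30.0
```

Request:
{"method": "play_rows", "body": {"translation": [[0, 0, 0.02], [0, 0, 0], [0, 0, 0]], "twist": [[0, 0, 0], [0, 0, 0], [0, 0, 0]], "gripper": [-1, -1, -1]}}

```text
time: 11.65
tool_pos: [0.4507, 0.2344, 0.2235]
ee_rot: [3.141, -0.0, 1.464]
wrist_force: [-2.7, -2.1, 5.7]
width: 0.0102
finger_force: 30.0
```

Request:
{"method": "play_rows", "body": {"translation": [[0.05, 0, -0.01], [0.05, 0, 0], [0.05, 0, 0], [0.05, 0, 0], [0, 0, 0], [0, 0, 0]], "twist": [[0, 0, 0], [0, 0, 0], [0, 0, 0], [0, 0, 0], [0, 0, 0], [0, 0, 0]], "gripper": [-1, -1, -1, -1, -1, -1]}}

```text
time: 12.25
tool_pos: [0.4519, 0.2424, 0.2234]
ee_rot: [3.14, -0.001, 1.464]
wrist_force: [-0.7, -3.7, 4.6]
width: 0.0096
finger_force: 30.0
```

```bash
python3 - <<'E'
from h import *
ob(); inp()
E
```

```text
12.25 p [0.4519 0.2424 0.2234] r [ 3.1403e+00 -5.0000e-04  1.4639e+00] F [-0.7 -3.7  4.6] M [-0.52 -0.05  0.01] w 0.0096 ff 30.001128315925598
flash origin in panel mm [-53.2  25.2   0. ]
```

Request:
{"method": "play_rows", "body": {"translation": [[0.02, 0, 0], [0, 0, 0], [0, 0, 0]], "twist": [[0, 0, 0], [0, 0, 0], [0, 0, 0]], "gripper": [-1, -1, -1]}}

```text
time: 12.55
tool_pos: [0.452, 0.243, 0.2234]
ee_rot: [3.14, 0.0, 1.464]
wrist_force: [0.1, -3.2, 5.3]
width: 0.0099
finger_force: 30.0
```

Request:
{"method": "play_rows", "body": {"translation": [[0.02, 0, 0], [0, 0, 0], [0, 0, 0]], "twist": [[0, 0, 0], [0, 0, 0], [0, 0, 0]], "gripper": [-1, -1, -1]}}

```text
time: 12.85
tool_pos: [0.452, 0.2437, 0.2234]
ee_rot: [3.141, 0.0, 1.464]
wrist_force: [-0.0, -4.9, 5.9]
width: 0.0097
finger_force: 30.0
```

```bash
python3 - <<'E'
from h import *
ob(); inp()
E
```

```text
12.85 p [0.452  0.2437 0.2234] r [3.1407e+00 3.0000e-04 1.4637e+00] F [-0.  -4.9  5.9] M [-0.68  0.04 -0.03] w 0.0097 ff 30.001576244831085
flash origin in panel mm [-53.3  26.4   0. ]
```

Request:
{"method": "play_rows", "body": {"translation": [[0.02, 0, 0], [0, 0, 0], [0, 0, 0]], "twist": [[0, 0, 0], [0, 0, 0], [0, 0, 0]], "gripper": [-1, -1, -1]}}

```text
time: 13.15
tool_pos: [0.4521, 0.2445, 0.2234]
ee_rot: [3.141, 0.0, 1.464]
wrist_force: [-0.8, -2.8, 4.8]
width: 0.0099
finger_force: 30.0
```

Request:
{"method": "play_rows", "body": {"translation": [[0.02, 0, 0], [0, 0, 0], [0, 0, 0]], "twist": [[0, 0, 0], [0, 0, 0], [0, 0, 0]], "gripper": [-1, -1, -1]}}

```text
time: 13.45
tool_pos: [0.4521, 0.2452, 0.2234]
ee_rot: [3.141, 0.0, 1.464]
wrist_force: [0.4, -4.4, 5.7]
width: 0.0095
finger_force: 30.0
```

```bash
python3 - <<'E'
from h import *
ob(); inp()
E
```

```text
13.45 p [0.4521 0.2452 0.2234] r [3.1409e+00 5.0000e-04 1.4636e+00] F [ 0.4 -4.4  5.7] M [-0.68  0.04 -0.08] w 0.0095 ff 30.001755952835083
flash origin in panel mm [-53.3  28.    0. ]
```

Request:
{"method": "play_rows", "body": {"translation": [[0.02, 0, 0], [0, 0, 0], [0, 0, 0]], "twist": [[0, 0, 0], [0, 0, 0], [0, 0, 0]], "gripper": [-1, -1, -1]}}

```text
time: 13.75
tool_pos: [0.4521, 0.2457, 0.2234]
ee_rot: [3.141, 0.002, 1.463]
wrist_force: [-0.5, -5.5, 7.1]
width: 0.0099
finger_force: 30.0
```

Request:
{"method": "play_rows", "body": {"translation": [[0.02, 0, 0], [0, 0, 0], [0, 0, 0]], "twist": [[0, 0, 0], [0, 0, 0], [0, 0, 0]], "gripper": [-1, -1, -1]}}

```text
time: 14.05
tool_pos: [0.4522, 0.246, 0.2234]
ee_rot: [3.142, 0.003, 1.463]
wrist_force: [-1.0, -8.3, 7.6]
width: 0.0096
finger_force: 30.0
```

```bash
python3 - <<'E'
from h import *
ob(); inp()
t=robot.snapshot("top");s=robot.snapshot("side")
for c in("top","side"):
    for k in("lap_corner","tuck_edge","flush_end"): print(c,k,[(np.round(d["centre"],4),round(d["score"],2)) for d in robot.spot_point(k,c)[:1]])
E
```

```text
14.05 p [0.4522 0.246  0.2234] r [3.1415e+00 3.1000e-03 1.4632e+00] F [-1.  -8.3  7.6] M [-1.22  0.23 -0.11] w 0.0096 ff 30.00792771577835
flash origin in panel mm [-53.4  28.8   0. ]
top lap_corner [(array([0.5428, 0.2887, 0.0182]), 0.58)]
top tuck_edge [(array([0.5208, 0.2376, 0.0194]), 0.92)]
top flush_end [(array([0.4883, 0.2977, 0.0169]), 0.63)]
side lap_corner [(array([0.5435, 0.2895, 0.0196]), 0.89)]
side tuck_edge [(array([0.5258, 0.2426, 0.0181]), 0.7)]
side flush_end [(array([0.4947, 0.2957, 0.0163]), 0.75)]
```

Contact with the batten: motion stalled while Fy rose. Now I'll slide up-roof (tool +y) in stages and watch the lateral force to check the yaw.

Request:
{"method": "play_rows", "body": {"translation": [[0, 0.06, 0], [0, 0.06, 0], [0, 0.06, 0], [0, 0.06, 0], [0, 0.06, 0], [0, 0, 0]], "twist": [[0, 0, 0], [0, 0, 0], [0, 0, 0], [0, 0, 0], [0, 0, 0], [0, 0, 0]], "gripper": [-1, -1, -1, -1, -1, -1]}}

```text
time: 15.05
tool_pos: [0.4608, 0.2454, 0.2233]
ee_rot: [-3.129, 0.004, 1.464]
wrist_force: [-16.3, -6.2, 17.7]
width: 0.01
finger_force: 30.1
```

```bash
python3 - <<'E'
from h import *
ob(); inp()
E
```

```text
15.05 p [0.4608 0.2454 0.2233] r [-3.1288  0.0045  1.4643] F [-16.3  -6.2  17.7] M [-1.18  2.55 -0.06] w 0.01 ff 30.08080154657364
flash origin in panel mm [-44.7  29.   -0.1]
```

Request:
{"method": "play_rows", "body": {"translation": [[-0.01, 0, -0.02], [0, 0, -0.01], [0, 0, 0], [0, 0, 0]], "twist": [[0, 0, 0], [0, 0, 0], [0, 0, 0], [0, 0, 0]], "gripper": [-1, -1, -1, -1]}}

```text
time: 15.45
tool_pos: [0.4619, 0.245, 0.2234]
ee_rot: [-3.134, 0.003, 1.464]
wrist_force: [-7.7, -4.7, 7.7]
width: 0.0101
finger_force: 30.0
```

```bash
python3 - <<'E'
from h import *
ob(); inp()
E
```

```text
15.45 p [0.4619 0.245  0.2234] r [-3.1337  0.0032  1.464 ] F [-7.7 -4.7  7.7] M [-0.89  1.2  -0.02] w 0.0101 ff 30.00887632369995
flash origin in panel mm [-43.6  28.8   0. ]
```

Request:
{"method": "play_rows", "body": {"translation": [[0, 0, -0.015], [0, 0.04, 0], [0, 0.05, 0], [0, 0.05, 0], [0, 0, 0]], "twist": [[0, 0, 0], [0, 0, 0], [0, 0, 0], [0, 0, 0], [0, 0, 0]], "gripper": [-1, -1, -1, -1, -1]}}

```text
time: 15.95
tool_pos: [0.4679, 0.2443, 0.2236]
ee_rot: [-3.134, 0.003, 1.464]
wrist_force: [-5.5, -4.2, 5.4]
width: 0.0101
finger_force: 30.0
```

```bash
python3 - <<'E'
from h import *
ob(); inp()
E
```

```text
15.95 p [0.4679 0.2443 0.2236] r [-3.1344  0.0032  1.4637] F [-5.5 -4.2  5.4] M [-0.79  0.88 -0.1 ] w 0.0101 ff 29.99427706003189
flash origin in panel mm [-37.6  28.7   0.2]
```

Request:
{"method": "play_rows", "body": {"translation": [[0, 0.03, 0], [0, 0.05, 0], [0, 0.06, 0], [0, 0.06, 0], [0, 0.05, 0], [0, 0.05, 0], [0, 0, 0]], "twist": [[-0.03, 0, 0], [-0.03, 0, 0], [0, 0, 0], [0, 0, 0], [0, 0, 0], [0, 0, 0], [0, 0, 0]], "gripper": [-1, -1, -1, -1, -1, -1, -1]}}

```text
time: 16.65
tool_pos: [0.4796, 0.2429, 0.2234]
ee_rot: [-3.139, 0.003, 1.464]
wrist_force: [-6.4, -5.1, 5.6]
width: 0.0095
finger_force: 30.0
```

```bash
python3 - <<'E'
from h import *
ob(); inp()
t=robot.snapshot("top");s=robot.snapshot("side")
def c(im,x,y,w,h,k): return cv2.resize(np.ascontiguousarray(im[y:y+h,x:x+w,::-1]),None,fx=k,fy=k,interpolation=cv2.INTER_CUBIC)
A=np.zeros((600,800,3),np.uint8);A[:500,:390]=c(t,140,172,78,100,5);A[:500,400:800]=c(s,270,230,80,100,5)
cv2.imwrite("pics/p2.png",A)
E
```

```text
16.65 p [0.4796 0.2429 0.2234] r [-3.1392  0.0035  1.4638] F [-6.4 -5.1  5.6] M [-0.77  1.19 -0.  ] w 0.0095 ff 29.99260514974594
flash origin in panel mm [-25.8  28.6   0. ]
```

View pics/p2.png

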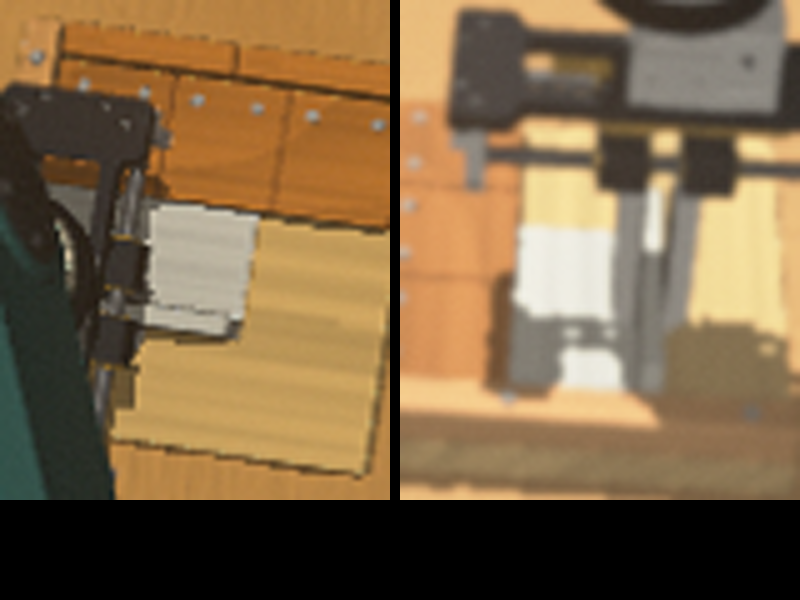

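The thin edge has gone under the shingle's front edge (top crop about (205,205)). The shingle is flat and the left end meets the batten. Continuing.

Request:
{"method": "play_rows", "body": {"translation": [[0, 0.05, -0.005], [0, 0.06, 0], [0, 0.06, 0], [0, 0.06, 0], [0, 0.06, 0], [0, 0.06, 0], [0, 0.05, 0], [0, 0, 0]], "twist": [[0, 0, 0], [0, 0, 0], [0, 0, 0], [0, 0, 0], [0, 0, 0], [0, 0, 0], [0, 0, 0], [0, 0, 0]], "gripper": [-1, -1, -1, -1, -1, -1, -1, -1]}}

```text
time: 17.55
tool_pos: [0.4955, 0.2412, 0.2235]
ee_rot: [-3.139, 0.004, 1.464]
wrist_force: [-6.4, -6.0, 5.2]
width: 0.0098
finger_force: 30.0
```

```bash
python3 - <<'E'
from h import *
ob(); inp()
E
```

```text
17.55 p [0.4955 0.2412 0.2235] r [-3.1393  0.0036  1.4638] F [-6.4 -6.   5.2] M [-0.81  1.07 -0.01] w 0.0098 ff 29.991674423217773
flash origin in panel mm [-9.7 28.6  0.1]
```

Steady. About 7 mm remains, so I'll step until the stop.

Request:
{"method": "play_rows", "body": {"translation": [[0, 0.04, 0], [0, 0.04, 0], [0, 0.03, 0], [0, 0, 0]], "twist": [[0, 0, 0], [0, 0, 0], [0, 0, 0], [0, 0, 0]], "gripper": [-1, -1, -1, -1]}}

```text
time: 17.95
tool_pos: [0.4998, 0.2407, 0.2235]
ee_rot: [-3.139, 0.004, 1.464]
wrist_force: [-7.3, -5.9, 3.8]
width: 0.0101
finger_force: 30.0
```

Request:
{"method": "play_rows", "body": {"translation": [[0, 0.025, 0], [0, 0, 0], [0, 0, 0]], "twist": [[0, 0, 0], [0, 0, 0], [0, 0, 0]], "gripper": [-1, -1, -1]}}

```text
time: 18.25
tool_pos: [0.5007, 0.2406, 0.2235]
ee_rot: [-3.139, 0.004, 1.464]
wrist_force: [-6.0, -4.8, 4.7]
width: 0.0095
finger_force: 30.0
```

Request:
{"method": "play_rows", "body": {"translation": [[0, 0.025, 0], [0, 0, 0], [0, 0, 0]], "twist": [[0, 0, 0], [0, 0, 0], [0, 0, 0]], "gripper": [-1, -1, -1]}}

```text
time: 18.55
tool_pos: [0.5017, 0.2405, 0.2235]
ee_rot: [-3.139, 0.004, 1.464]
wrist_force: [-6.9, -4.8, 4.0]
width: 0.01
finger_force: 30.0
```

```bash
python3 - <<'E'
from h import *
ob(); inp()
E
```

```text
18.55 p [0.5017 0.2405 0.2235] r [-3.1388  0.0037  1.4638] F [-6.9 -4.8  4. ] M [-0.83  1.14 -0.01] w 0.01 ff 29.991336464881897
flash origin in panel mm [-3.6 28.6  0.1]
```

Request:
{"method": "play_rows", "body": {"translation": [[0, 0.025, 0], [0, 0, 0], [0, 0, 0]], "twist": [[0, 0, 0], [0, 0, 0], [0, 0, 0]], "gripper": [-1, -1, -1]}}

```text
time: 18.85
tool_pos: [0.5027, 0.2404, 0.2235]
ee_rot: [-3.139, 0.004, 1.464]
wrist_force: [-6.7, -5.1, 4.9]
width: 0.0093
finger_force: 30.0
```

Request:
{"method": "play_rows", "body": {"translation": [[0, 0.025, 0], [0, 0, 0], [0, 0, 0]], "twist": [[0, 0, 0], [0, 0, 0], [0, 0, 0]], "gripper": [-1, -1, -1]}}

```text
time: 19.15
tool_pos: [0.5035, 0.2404, 0.2235]
ee_rot: [-3.138, 0.004, 1.464]
wrist_force: [-7.5, -4.5, 4.3]
width: 0.0101
finger_force: 30.0
```

Request:
{"method": "play_rows", "body": {"translation": [[0, 0.025, 0], [0, 0, 0], [0, 0, 0]], "twist": [[0, 0, 0], [0, 0, 0], [0, 0, 0]], "gripper": [-1, -1, -1]}}

```text
time: 19.45
tool_pos: [0.5039, 0.2404, 0.2234]
ee_rot: [-3.136, 0.004, 1.464]
wrist_force: [-10.0, -3.8, 6.6]
width: 0.01
finger_force: 30.0
```

Request:
{"method": "play_rows", "body": {"translation": [[0, 0.025, 0], [0, 0, 0], [0, 0, 0]], "twist": [[0, 0, 0], [0, 0, 0], [0, 0, 0]], "gripper": [-1, -1, -1]}}

```text
time: 19.75
tool_pos: [0.5043, 0.2404, 0.2235]
ee_rot: [-3.134, 0.004, 1.464]
wrist_force: [-11.8, -4.8, 8.6]
width: 0.0099
finger_force: 30.0
```

```bash
python3 - <<'E'
from h import *
ob(); inp()
E
```

```text
19.75 p [0.5043 0.2404 0.2235] r [-3.1339  0.0041  1.4642] F [-11.8  -4.8   8.6] M [-0.75  2.03 -0.04] w 0.0099 ff 30.007426142692566
flash origin in panel mm [-1.  28.7  0.1]
```

Request:
{"method": "play_rows", "body": {"translation": [[-0.01, -0.02, 0], [-0.005, -0.01, 0], [0, 0, 0], [0, 0, 0]], "twist": [[-0.04, 0.02, 0], [-0.04, 0.02, 0], [0, 0, 0], [0, 0, 0]], "gripper": [-1, -1, -1, -1]}}

```text
time: 20.15
tool_pos: [0.5029, 0.2399, 0.2234]
ee_rot: [-3.141, 0.0, 1.464]
wrist_force: [-13.2, -4.4, 8.8]
width: 0.0096
finger_force: 30.0
```

```bash
python3 - <<'E'
from h import *
ob(); inp()
E
```

```text
20.15 p [0.5029 0.2399 0.2234] r [-3.1411e+00  3.0000e-04  1.4639e+00] F [-13.2  -4.4   8.8] M [-0.88  2.43 -0.11] w 0.0096 ff 29.999097883701324
flash origin in panel mm [-2.3 28.   0. ]
```

Request:
{"method": "play_rows", "body": {"translation": [[0, 0, 0.005], [0, 0, 0], [0, 0, 0], [0, 0, 0]], "twist": [[0, 0, 0], [0, 0, 0], [0, 0, 0], [0, 0, 0]], "gripper": [-1, -1, -1, -1]}}

```text
time: 20.55
tool_pos: [0.5029, 0.2399, 0.2234]
ee_rot: [-3.141, 0.0, 1.464]
wrist_force: [-11.5, -4.6, 9.7]
width: 0.0093
finger_force: 30.0
```

```bash
python3 - <<'E'
from h import *
ob(); inp()
F=[];
for i in range(8):
    t=robot.snapshot("top"); F.append(robot.get_obs()["wrist_force"])
print(np.mean(F,0),np.std(F,0)); s=robot.snapshot("side")
for c in("top","side"):
    for k in("lap_corner","flush_end","nail_tin","tape_roll"): print(c,k,[(np.round(d["centre"],4),round(d["score"],2)) for d in robot.spot_point(k,c)[:1]])
def c(im,x,y,w,h,k): return cv2.resize(np.ascontiguousarray(im[y:y+h,x:x+w,::-1]),None,fx=k,fy=k,interpolation=cv2.INTER_CUBIC)
A=np.zeros((600,800,3),np.uint8);A[:500,:390]=c(t,140,172,78,100,5);A[:540,400:800]=c(s,250,240,100,90,4)[:540] if 0 else cv2.resize(c(s,250,235,100,100,4),(400,540))
cv2.imwrite("pics/p3.png",A)
E
```

```text
20.55 p [0.5029 0.2399 0.2234] r [-3.1411e+00  4.0000e-04  1.4640e+00] F [-11.5  -4.6   9.7] M [-0.85  2.49 -0.14] w 0.0093 ff 29.999096989631653
flash origin in panel mm [-2.3 28.1  0. ]
[-12.34004005  -4.39608248   9.79148034] [0.47033186 0.47284898 0.24847299]
top lap_corner [(array([0.5457, 0.2899, 0.0181]), 0.9)]
top flush_end []
top nail_tin [(array([ 0.6334, -0.1133,  0.0016]), 0.68)]
top tape_roll [(array([ 0.6273, -0.2691, -0.0042]), 0.56)]
side lap_corner [(array([0.5438, 0.2889, 0.0169]), 0.68)]
side flush_end [(array([0.5391, 0.291 , 0.0178]), 0.62)]
side nail_tin [(array([ 0.6329, -0.1179,  0.001 ]), 0.81)]
side tape_roll [(array([ 6.233e-01, -2.627e-01, -5.000e-04]), 0.64)]
```

View pics/p3.png

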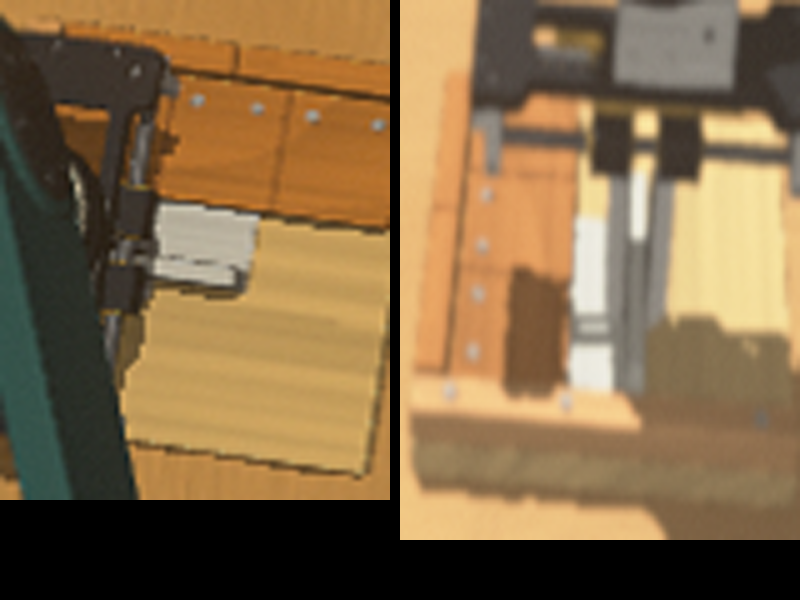

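Everything looks right. One check that it is the stop and not a friction jam: ease the press and push a little more.

Request:
{"method": "play_rows", "body": {"translation": [[0, 0, -0.015], [0, 0, 0], [0, 0, 0]], "twist": [[0, 0, 0], [0, 0, 0], [0, 0, 0]], "gripper": [-1, -1, -1]}}

```text
time: 21.7
tool_pos: [0.5029, 0.2399, 0.2234]
ee_rot: [-3.141, 0.0, 1.464]
wrist_force: [-11.7, -3.4, 7.6]
width: 0.0097
finger_force: 30.0
```

Request:
{"method": "play_rows", "body": {"translation": [[0, 0.025, 0], [0, 0, 0], [0, 0, 0]], "twist": [[0, 0, 0], [0, 0, 0], [0, 0, 0]], "gripper": [-1, -1, -1]}}

```text
time: 22.0
tool_pos: [0.5033, 0.2399, 0.2234]
ee_rot: [-3.139, 0.001, 1.464]
wrist_force: [-14.4, -4.1, 9.1]
width: 0.0096
finger_force: 30.0
```

```bash
python3 - <<'E'
from h import *
ob(); inp()
E
```

```text
22.0 p [0.5033 0.2399 0.2234] r [-3.1388e+00  6.0000e-04  1.4641e+00] F [-14.4  -4.1   9.1] M [-0.75  2.67 -0.08] w 0.0096 ff 29.994783103466034
flash origin in panel mm [-1.8 28.1 -0. ]
```

It is the stop: the tip stayed put and Fx rose above what friction would give. I'll undo the extra push and restore the press.

Request:
{"method": "play_rows", "body": {"translation": [[0, -0.025, 0.01], [0, 0, 0], [0, 0, 0], [0, 0, 0]], "twist": [[0, 0, 0], [0, 0, 0], [0, 0, 0], [0, 0, 0]], "gripper": [-1, -1, -1, -1]}}

```text
time: 22.4
tool_pos: [0.5029, 0.2399, 0.2235]
ee_rot: [-3.141, 0.0, 1.464]
wrist_force: [-11.9, -4.8, 9.4]
width: 0.0098
finger_force: 30.0
```

```bash
python3 - <<'E'
from h import *
ob(); inp()
F=[]
for i in range(6): robot.snapshot("top"); F.append(robot.get_obs()["wrist_force"])
print(np.mean(F,0))
E
```

```text
22.4 p [0.5029 0.2399 0.2235] r [-3.1411e+00  3.0000e-04  1.4639e+00] F [-11.9  -4.8   9.4] M [-0.82  2.39 -0.08] w 0.0098 ff 29.998859167099
flash origin in panel mm [-2.3 28.1  0.1]
[-12.08911959  -4.3660696    9.04614312]
```

```bash
python3 -c "
from bench import robot
print(robot.close_job())"
```

```text
the job is handed in; nothing more can be done
None
```

The job is handed in: the flashing is under the shingle against the stop, its left end flush to the batten, still gripped and pressed flat with about 9–10 N. The shingle looked flat in the pictures, and the nail tin and tape roll read the same positions as at the start.

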